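# Seat a keyed shaft in a pulley hub and hold it down

### The job

Lift the dust cap off the pulley hub by its wire bail and hang it by the bail on the two-pronged hook stand. Then take the keyed shaft from its wooden rest, put it into the hub's bore with its key in the keyway and push it fully home against the spring ejector, collar flush on the hub face. Finish still gripping the shaft and pressing it down there (a colleague will tighten the set screw), with the cap still hanging and the things lying around left undisturbed.

Things in the scene. Friction and masses are not known exactly. Their poses are not given: they have to be found in the camera images.
- pulley_hub: Fixed upright aluminium belt pulley on a round foot, on the dark desk at the left. Origin: centre of the foot's underside; z up along the bore. Foot 116 mm across, pulley rims 100 mm across up to 60 mm high, above them a boss 52 mm across whose flat top, the hub face, is 85 mm above the origin. A dust cap covers the face at the start.
- hub_mouth (a point): Centre of the bore's mouth on the hub face, 85 mm above pulley_hub's origin; same axes. The bore is round, 21.2 mm across, 75 mm deep.
- keyway_mouth (a point): Middle of the keyway's mouth on the hub face, 13.5 mm from the bore's axis on pulley_hub's +x side. The one keyway is 9 mm wide, reaches 17.5 mm out from the axis and runs the bore's full depth.
- ejector (a joint): Spring plunger in the bore, m pressed down: 0 at rest, its top 43 mm below the hub face; 0.012 with the shaft home. It yields at about 4 N, needs about 8 N at 0.012, and lifts the shaft again if it is let go.
- dust_cap: Loose black cap, 0.12 kg, lying on the hub face. Origin: centre of the skirt's lower edge, z up. Skirt 64 mm across, 12 mm high, fits over the boss with 2 mm play; above it a disc 90 mm across, z 12 to 16 mm, its underside on the hub face. A stiff wire bail, 7 mm thick, stands on it in the cap's y-z plane, uprights at y = +-40 mm.
- cap_bar (a point): Middle of the bail's level top bar, on its axis, 71 mm above the cap's origin. The bar is 7 mm thick and runs straight along the cap's y from -34 to 34 mm; 51 mm clear below it to the disc.
- keyed_shaft: Loose steel shaft, about 0.2 kg, upright in the rest block, carried by its collar. Origin: centre of the lower tip, z up. Round, 19 mm across, z 0 to 55 mm, lowest 6 mm tapered to 14 mm; collar 44 mm across, z 55 to 63; square end 20 x 20 mm, sides along its x and y, z 63 to 113. Home: collar's underside on the hub face, tip 55 mm below the face.
- shaft_grip (a point): On the shaft's axis in its square end, the place to grip: 90 mm above the tip, 27 mm above the collar's top.
- shaft_key (a point): Lower end of the key, 13.5 mm out from the axis on the shaft's +x side. The key is 6 mm wide, runs from 18 to 48 mm above the tip and reaches 15 mm out from the axis.
- rest_block: Fixed wooden block 75 x 75 x 60 mm on the dark desk, with a square through hole of 35 mm; origin: centre of its underside. The shaft stands in it, tip 5 mm above the desk; lift it straight up at least 60 mm. Behind the hub stands a blue soldering station, top 190 mm above the desk: pass over or round it.
- hook_stand: Fixed dark steel stand on the grey desk at the right. Origin: centre of the underside, z up. Base 150 x 120 x 10 mm; post at x = 52 to 68 mm, top 157 mm high. From it two prongs, 7 mm thick, at y = -20 and 20 mm, run level to -x, axes 150 mm high, and at x = -38 turn up to ends at x = -46 mm, 168 mm high. 33 mm clear between them, enough for the fingers.
- hook_seat (a point): Where the bail's bar is to lie across both prongs: 20 mm to -x of the stand's origin, midway between the prongs, 157 mm above the origin (the bar's axis when it rests on them). It goes in from -x over the upturned ends.
- adhesive_tape: Bystander: yellow tape roll, 61 x 61 x 19 mm, loose; origin: centre of the underside.
- power_brick: Bystander: black power supply brick, 66 x 106 x 48 mm, loose; origin: centre of the underside.
- finned_sink: Bystander: finned heat sink, 30 x 50 x 20 mm, loose; origin: centre of the underside.
- small_fan: Bystander: black axial fan standing on edge, 25 x 60 x 60 mm, loose; origin: centre of the underside.
Mind the look-alikes: they are no part of the job. There is more than one size of the keyed_shaft; the one meant has the size given above.

How it is judged:
By the outcome, as a careful person would: the job done as asked, in the order asked, and still so for the second after the job is handed in, while the arm keeps its last pose, push and grip.
It also fails if it takes over 72 s, if anything falls off the work surface, if the arm or the gripper's body presses on something with over 40 N, if the wrist force passes 120 N, or if a joint passes its speed limit or range.

### The arm

A 6-joint arm with a two-finger parallel gripper is mounted at the origin on a cart in front of the work surface, level with it; the furniture and walls round the work are solid. World frame = base frame: x ahead of the robot, y to its left, z up, the work surface at z = 0. Lengths are in m, angles in rad, forces in N, time in s.
With the tool pointing down it reaches from about 0.375 to 0.975 m from the base axis. Payload 3.8 kg.
Tool frame: the origin (TCP) lies on the mounting face of the last link; the fingertips stand 173 mm ahead of it and the grasp point (between the pads) lies 155 mm ahead of it (bot.hold_point_z is the distance from the TCP to the grasp point, in m); z points along the fingers, y is the line along which they close (so a half turn about z gives the same grasp; the last joint's range is limited). The gripper opens to 85 mm and grips with 20 to 120 N. Pads are 22 mm wide; open, the fingers measure 114 mm over their backs; the gripper's body (76 mm by 85 mm) begins 54 mm behind the grasp point. The pads swing forward as they close: fully open they stand 13 mm farther back than shut.
Start: joints at [1.226, 0.264, 1.604, -0, 1.274, -0.037], TCP at [0.204, 0.643, 0.405] pointing down, gripper open.
Joint ranges: [-2.63, 2.63], [-0.94, 2.18], [0.31, 2.57], [-1.31, 4.45], [0, 2.66], [-2.55, 2.55]. Speed limits (rad/s): [2.57, 2.57, 3.14, 3.14, 3.14, 3.14].

### API

Orientations are given as a rotation vector (axis times angle).
In Python, from workcell import bot, optics gives the robot as it stands.
- The arm moves only by the shell command python3 -m jog 'ROWS' [OPENING] [FORCE]. ROWS is JSON, a list of rows, each an object of numbers: "dx", "dy", "dz": the shift along the tool's x, y, z in mm; "ax", "ay", "az": the turn, a rotation vector about the tool's x, y, z in degrees. A call has 1 to 20 rows; each row shifts and turns the commanded pose from where the row before left it, along the tool's axes as they then stand; what a row does not reach is not made up. A row lasts 1/12 s, in which the tool goes at most 41.7 mm and 7.16 degrees, less where a joint would pass 70% of its speed; a pose out of reach is approached as far as the arm can. A call with a gripper value outside its range is refused whole. OPENING is the opening, from 0 (shut) to 1 (fully open), set as the call begins (- or left out, the last holds). The fingers move at their own pace and stop on an object; FORCE is the grip in N (left out, the last holds). Time passes only in rows, so rows that do not move let the fingers close. It gives the time, the measured TCP pose, the force, the opening and the grip force at its end, in the units of the state.
- bot.read_state(): the state, without advancing time (a new reading comes with each control period).
- optics.read_camera(name): name is "side" or "top"; returns a dict with "img" (480x640x3 uint8, red, green, blue), "vertical_fov" (degrees; the focal length in pixels is half the picture's height over the tangent of half this angle, whatever the lens; pixels are square), "cx", "cy" (the principal point, pixels), "R" (3x3) and "t" (3): a world point X has camera coordinates R X + t. Camera axes: x right, y down, z forward; pixel columns grow to the right and rows downward; lengths in m; the calibration is good to about 2 mm. A picture is of the moment at which its call begins. There is no depth.
- bot.finish_job(): hands the job in; it is judged then, once.
The state is a dict: "time": time; "q": joint angles; "joint_vel": joint speeds; "joint_torque": joint torques, N m; "tool_pos": TCP position; "tcp_rot": TCP orientation; "wrist_force": force on the tool from outside, world axes, zero at the start; "torque": the same for the moment, N m; "width": opening from 0.0 (shut) to 1.0 (fully open); "grip_force": force on a finger pad.
Only numpy, scipy, OpenCV 4.12 (cv2) and the standard library are available. Lean on these libraries where they do the work, as an engineer would, in place of code of your own. Each camera call takes 0.05 s, during which the arm holds its last target. There are 200 camera calls.

## Working session

There is one attempt and no reset: what is moved stays moved. The work goes in short steps, Python scripts to look and compute and a shell command to move; the robot and the scene stay as the last step left them, time stands still between calls to the robot, and variables do not carry over. Pictures are saved under pics/ and viewed, at most 10 in all, crops included, and the job is handed in when it is done.

```bash
ls; mkdir -p pics
python3 - <<'E'
from workcell import bot, optics
import cv2,pickle
for n in("side","top"):
    c=optics.read_camera(n); cv2.imwrite(f"pics/{n}0.png",c["img"][:,:,::-1]); pickle.dump(c,open(f"{n}.pkl","wb"))
    print(n,c["vertical_fov"],c["cx"],c["cy"],c["R"],c["t"],[k for k in c])
print(bot.read_state())
E
```

```text
pics
side 55.584695532051654 318.36658580079455 238.4349292874896 [[-0.9996864  -0.02081587  0.01392152]
 [-0.02370359  0.60723479 -0.79416878]
 [ 0.00807768 -0.79424972 -0.60753777]] [0.44870184 0.0904335  1.35963579] ['img', 'vertical_fov', 'cx', 'cy', 'R', 't']
top 55.41503634778723 314.02465463113396 247.55182671087846 [[ 0.01869592 -0.99933175  0.03140896]
 [-0.99414676 -0.0219239  -0.10579016]
 [ 0.10640807 -0.02924727 -0.99389231]] [-0.03558151  0.43130083  1.15961575] ['img', 'vertical_fov', 'cx', 'cy', 'R', 't']
{'time': 0.1, 'q': array([ 1.22609210e+00,  2.64699716e-01,  1.60526605e+00,  6.37480344e-06,
        1.27374025e+00, -3.68726844e-02]), 'joint_vel': array([-0.00036762, -0.0042083 , -0.0035695 , -0.00057252,  0.0008146 ,
        0.00129772]), 'joint_torque': array([ 1.30649609e-03, -5.16704249e+01, -3.68589842e+01,  1.42368344e-04,
        6.33755393e-03,  6.70412632e-07]), 'tool_pos': array([0.20439451, 0.64297241, 0.40345596]), 'tcp_rot': array([-0.48157403, -3.10404973,  0.00325719]), 'wrist_force': array([ 1.03089006, -0.27519995, -0.02154331]), 'torque': array([-0.01282619, -0.00253083,  0.00349815]), 'grip_force': 0.0, 'width': 1.0021621325073224}
```

View pics/side0.png

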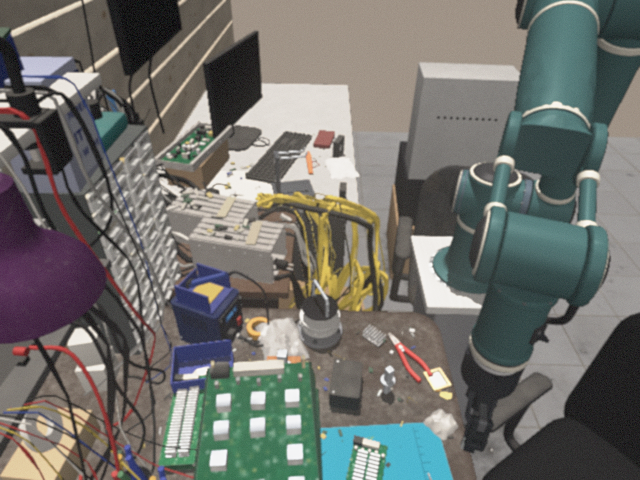

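View pics/top0.png

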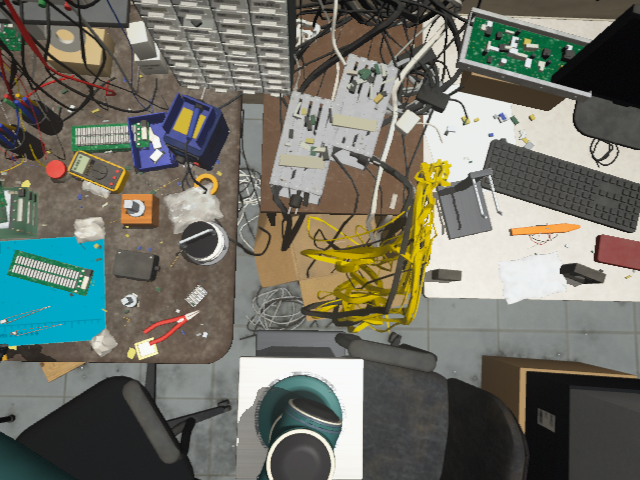

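The side view shows the hub and cap at about (320,320). The top view has the hub at (203,242), the rest block with its shaft at (138,210) and the hook stand at (468,205). A look-alike shaft stands at about (130,300) in the top view.

Run:
```python
import cv2,numpy as np
s=cv2.imread("pics/side0.png");t=cv2.imread("pics/top0.png")
def crop(im,x,y,w,h,W,H):
    c=cv2.resize(im[y:y+h,x:x+w],(W,H),interpolation=cv2.INTER_CUBIC)
    k=W/w
    for u in range((x+9)//10*10,x+w,10):
        cv2.line(c,(int((u-x+.5)*k),0),(int((u-x+.5)*k),4 if u%50 else 12),(0,255,255),1)
    for v in range((y+9)//10*10,y+h,10):
        cv2.line(c,(0,int((v-y+.5)*k)),(4 if v%50 else 12,int((v-y+.5)*k)),(0,255,255),1)
    return c
a=crop(t,100,180,140,140,400,400)
b=crop(s,255,275,100,100,400,400)
cv2.imwrite("pics/c1.png",np.hstack([a,b]))
a=crop(t,420,160,100,100,400,400)
b=crop(s,260,130,100,100,400,400)
cv2.imwrite("pics/c2.png",np.hstack([a,b]))
```

```text
(no output)
```

View pics/c1.png

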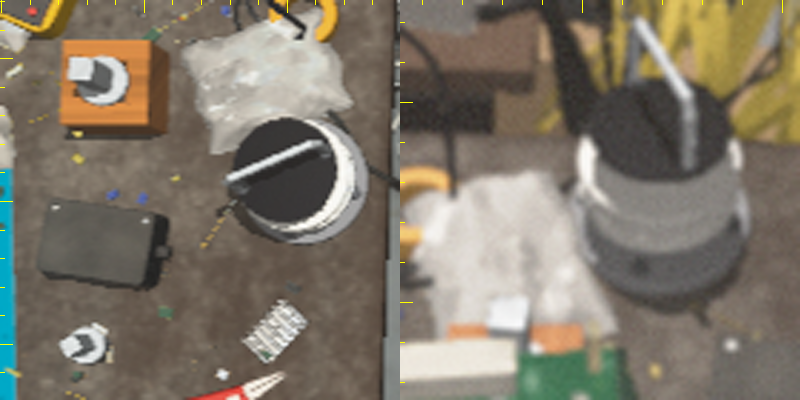

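View pics/c2.png

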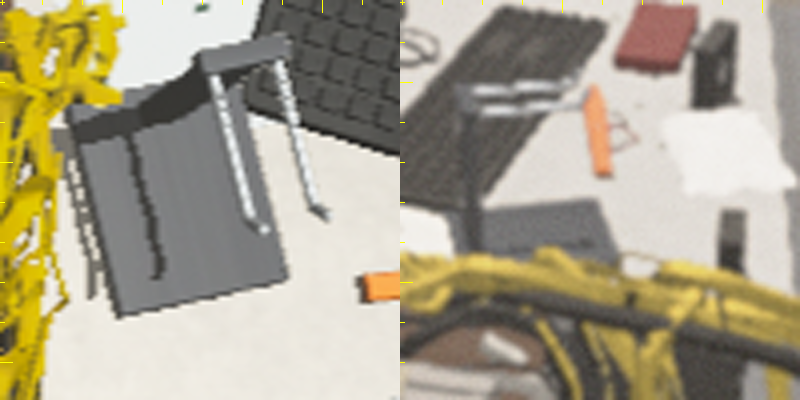

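The first crop shows the bail bar in the top view running from about (180,244) to (213,231), the collar centred near (136,208), and a smaller look-alike shaft at (130,300). The second crop shows the prong tips in the top view at (486,217.5) and (501,213), their roots at (474,179) and (490,175), and a base corner at (450,239). I'll fit poses to these points.

```bash
cat > h.py <<'E'
import numpy as np,pickle,cv2
from scipy.optimize import least_squares
from scipy.spatial.transform import Rotation as Ro
from workcell import bot,optics
C={n:pickle.load(open(f"{n}.pkl","rb")) for n in("side","top")}
def proj(n,X):
    c=C[n];f=240/np.tan(np.radians(c["vertical_fov"]/2));p=np.atleast_2d(X)@c["R"].T+c["t"]
    return p[:,:2]/p[:,2:]*f+[c["cx"],c["cy"]]
def ray(n,u,v,z):
    c=C[n];f=240/np.tan(np.radians(c["vertical_fov"]/2));d=c["R"].T@np.array([(u-c["cx"])/f,(v-c["cy"])/f,1]);o=-c["R"].T@c["t"]
    return o+d*(z-o[2])/d[2]
def T(p,P): # pose x,y,z,yaw
    return np.atleast_2d(P)@Ro.from_euler("z",p[3]).as_matrix().T+p[:3]
def fit(obs,p0,fixz=None):
    def r(p):
        q=np.array([p[0],p[1],p[2] if fixz is None else fixz,p[3]])
        return np.concatenate([(proj(n,T(q,P))[0]-uv) for n,P,uv in obs])
    s=least_squares(r,p0,loss="soft_l1");q=s.x
    if fixz is not None:q[2]=fixz
    return q,s.fun.reshape(-1,2).round(1) if len(s.fun)==2*len(obs) else None
def go(target,yaw=None):
    """grasp-point target; yaw=world angle of tool x. prints shift in tool axes (mm) and az (deg)"""
    s=bot.read_state();R=Ro.from_rotvec(s["tcp_rot"]).as_matrix();g=s["tool_pos"]+R[:,2]*bot.hold_point_z
    y0=np.degrees(np.arctan2(R[1,0],R[0,0]));d=R.T@(np.array(target)-g)*1000
    az=None if yaw is None else -((yaw-y0+90)%180-90)
    print("t",round(s["time"],2),"grasp",g.round(4),"toolx yaw",y0.round(1),"tilt",R[:,2].round(3),"shift",d.round(1),"az",az,"q5",s["q"][5].round(2),"F",s["wrist_force"].round(1),"w",round(s["width"],3),"gf",round(s["grip_force"],1))
E
python3 - <<'E'
from h import *
m=1e-3
print(ray("top",203,242,.1),ray("top",135.9,208,.068),ray("side",277,352,.118))
o=[("top",[0,37*m,71*m],(180.2,243.7)),("top",[0,-37*m,71*m],(213.4,231.2)),("side",[0,37*m,71*m],(327.3,299)),("side",[0,-37*m,71*m],(315,280)),]
p0=[*ray("top",203,242,.1)[:2],.073,-.5]
for sw in(0,1):
    oo=o if not sw else o[:2]+[("side",o[3][1],o[2][2]),("side",o[2][1],o[3][2])]
    print("cap",*fit(oo,p0))
print("capz",*fit(o,p0,.073))
k=[((-46,20,168),(486.2,217.5)),((-46,-20,168),(500.7,213.2)),((56,20,153),(473.7,178.7)),((56,-20,153),(490,175)),((-75,60,10),(450,239)),((-75,-60,10),(491.7,229.2)),((75,60,10),(438,187.5))]
o=[("top",np.array(a)*m,b) for a,b in k]
s=[((-75,60,10),(314.5,194.5)),((-46,20,168),(307.5,155)),((-46,-20,168),(303.7,150))]
o2=o+[("side",np.array(a)*m,b) for a,b in s]
p0=[*ray("top",468,205,.0)[:2],0,.2]
print("stand",*fit(o,p0,0.));print("stand",*fit(o2,p0))
go([.4,.2,.3],0)
E
```

```text
[0.43127497 0.24279005 0.1       ] [0.51615505 0.41877065 0.068     ] [0.52887183 0.41982852 0.118     ]
cap [0.43827045 0.24866836 0.06786771 0.41569371] [[ 1.9 -0.7]
 [-1.4 -0.3]
 [ 0.4  0.6]
 [ 0.5 -0.5]]
cap [ 0.44100722  0.23954094  0.11210307 -0.17843815] [[  0.3 -13.7]
 [ -0.3   5.4]
 [ -3.6 -36.3]
 [  2.5   3.4]]
capz [0.43794598 0.25097465 0.073      0.41335107] [[ 0.3 -0.8]
 [-2.8 -0.4]
 [ 0.5 -0.2]
 [ 0.7 -1.5]]
stand [ 0.54459704 -0.42892431  0.          0.21414168] [[-0.3 -0.1]
 [ 1.8  1. ]
 [-0.3 -2. ]
 [-0.4 -1.3]
 [-0.3  2.1]
 [ 1.6  3.3]
 [-0.7 -1. ]]
stand [ 0.55032791 -0.43821077 -0.02387608  0.21697604] [[-0.5 -0.7]
 [ 1.2  0.5]
 [-0.3 -1.6]
 [-0.8 -0.9]
 [ 0.3  1.1]
 [ 1.3  2.5]
 [-0.1 -0.8]
 [ 1.9  3.5]
 [-0.8  0. ]
 [ 1.1 -0. ]]
t 0.1 grasp [0.2043 0.6427 0.2488] toolx yaw 162.4 tilt [-0.001 -0.002 -1.   ] shift [-320.6 -362.7  -50.5] az -17.637560721291635 q5 -0.04 F [ 1.  -0.3 -0. ] w 1.002 gf 0.0
```

```bash
cat >> h.py <<'E'
m=1e-3
def circ(r,z):
    a=np.linspace(0,2*np.pi,49);return np.c_[r*np.cos(a),r*np.sin(a),0*a+z]*m
def box(x0,x1,y0,y1,z0,z1):
    b=[(x0,y0),(x1,y0),(x1,y1),(x0,y1),(x0,y0)]
    return [np.array([(*p,z) for p in b])*m for z in(z0,z1)]+[np.array([(*p,z0),(*p,z1)])*m for p in b[:4]]
def panel(n,x,y,w,h,W,H,items):
    im=C[n]["img"][:,:,::-1];k=W/w
    c=cv2.resize(np.ascontiguousarray(im[y:y+h,x:x+w]),(W,H),interpolation=cv2.INTER_CUBIC)
    for pose,lines,col in items:
        for L in lines:
            q=((proj(n,T(pose,L))-[x,y]+.5)*k*8).astype(int)
            cv2.polylines(c,[q.reshape(-1,1,2)],False,col,1,cv2.LINE_AA,3)
    for i in range(0,w,10):cv2.line(c,(int((i+.5)*k),0),(int((i+.5)*k),5),(0,255,255),1)
    for i in range(0,h,10):cv2.line(c,(0,int((i+.5)*k)),(5,int((i+.5)*k)),(0,255,255),1)
    return c
cap=[circ(45,16),np.array([(0,-40,16),(0,-40,65),(0,-34,71),(0,34,71),(0,40,65),(0,40,16)])*m]
hub=[circ(58,0),circ(50,60)]
stand=box(-75,75,-60,60,0,10)+[np.array([(60,s,150),(-38,s,150),(-46,s,168)])*m for s in(-20,20)]
block=box(-37.5,37.5,-37.5,37.5,0,60)
shaft=[circ(22,63)]+box(-10,10,-10,10,63,113)
E
python3 - <<'E'
from h import *
R,G,B=(0,0,255),(0,255,0),(255,100,0)
cp=[.438,.2495,.073,.4145];hp=[.438,.2495,0,0]
A=[(cp,cap,R),(hp,hub,G)]
bl=[.517,.4188,0,0];sh=[.517,.4188,.005,0]
D=[(bl,block,G),(sh,shaft,R)]
S=[([.5446,-.4289,0,.214],stand,R),([.5503,-.4382,-.024,.217],stand,G)]
a=panel("top",160,190,80,60,400,300,A);b=panel("side",290,270,80,60,400,300,A)
a=panel("top",155,200,100,75,400,300,A);b=panel("side",280,270,100,75,400,300,A)
c=panel("top",112,180,56,42,400,300,D);d=panel("side",250,130,100,75,400,300,S)
cv2.imwrite("pics/ov1.png",np.vstack([np.hstack([a,b]),np.hstack([c,d])]))
E
```

```text
(no output)
```

View pics/ov1.png

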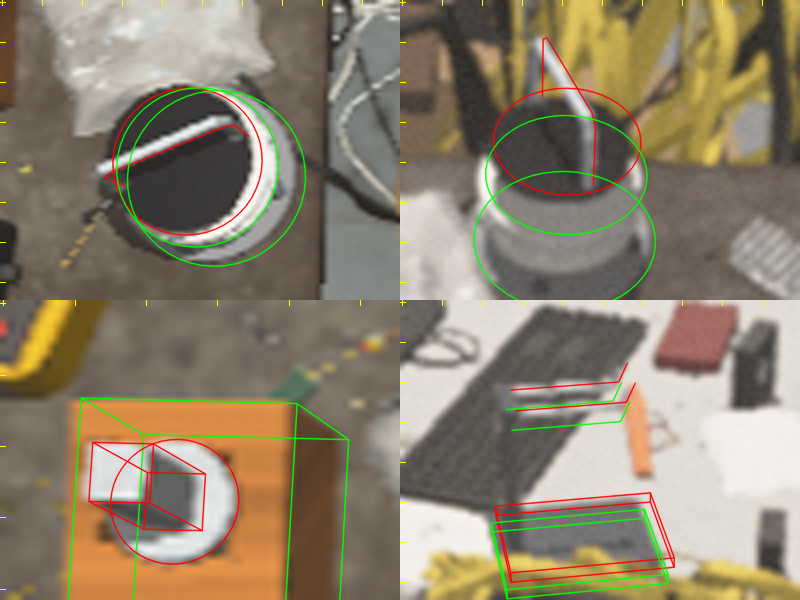

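The overlay puts the cap about 3 mm toward +x and +y of my estimate. The stand matches with its base at z = 0, and the shaft collar fits. Next I turn the gripper for the bail.

```bash
python3 -m jog '[{"az":7},{"az":7},{"az":7},{"az":7},{"az":7},{"az":7},{"az":6.7},{}]' 0.7 60
python3 - <<'E'
from h import *
go([.440,.252,.25],113.7)
E
```

```text
t 0.1 grasp [0.2043 0.6427 0.2488] toolx yaw 162.4 tilt [-0.001 -0.002 -1.   ] shift [-343.  -300.9   -0.6] az 48.66243927870836 q5 -0.04 F [ 1.  -0.3 -0. ] w 1.002 gf 0.0invalid input
```

```bash
python3 -m jog '[{"az":7},{"az":7},{"az":7},{"az":7},{"az":7},{"az":7},{"az":6.7},{"dx":0}]' 0.7 60
python3 - <<'E'
from h import *
go([.440,.252,.25],113.7)
E
```

```text
t 0.1 grasp [0.2043 0.6427 0.2488] toolx yaw 162.4 tilt [-0.001 -0.002 -1.   ] shift [-343.  -300.9   -0.6] az 48.66243927870836 q5 -0.04 F [ 1.  -0.3 -0. ] w 1.002 gf 0.0invalid input
```

```bash
python3 -m jog '[{"dx":0,"dy":0,"dz":0,"ax":0,"ay":0,"az":7},{"dx":0,"dy":0,"dz":0,"ax":0,"ay":0,"az":7}]' 0.7 60; echo; python3 -m jog -h | head -20
```

```text
time: 0.27
tool_pos: [0.2045, 0.6431, 0.4038]
tcp_rot: [-0.865, -3.02, 0.002]
wrist_force: [-0.3, -0.5, 0.3]
width: 0.749
grip_force: 0.0
invalid input: not JSON, or not a number
```

```bash
python3 -m jog '[{"dx":0,"dy":0,"dz":0,"ax":0,"ay":0,"az":7},{"dx":0,"dy":0,"dz":0,"ax":0,"ay":0,"az":7},{"dx":0,"dy":0,"dz":0,"ax":0,"ay":0,"az":7},{"dx":0,"dy":0,"dz":0,"ax":0,"ay":0,"az":7},{"dx":0,"dy":0,"dz":0,"ax":0,"ay":0,"az":6.7},{"dx":0,"dy":0,"dz":0,"ax":0,"ay":0,"az":0}]'
python3 - <<'E'
from h import *
go([.440,.252,.25],113.7)
E
```

```text
time: 0.77
tool_pos: [0.2044, 0.6431, 0.4039]
tcp_rot: [1.722, 2.627, -0.002]
wrist_force: [0.4, -0.0, -0.1]
width: 0.701
grip_force: 0.0
t 0.77 grasp [0.2044 0.6429 0.2492] toolx yaw 113.5 tilt [-0.    -0.001 -1.   ] shift [-4.524e+02  6.020e+01 -4.000e-01] az -0.19851620658936042 q5 0.82 F [ 0.4 -0.  -0.1] w 0.701 gf 0.0
```

```bash
python3 -m jog '[{"dx":-32.3,"dy":4.3,"dz":0,"ax":0,"ay":0,"az":0},{"dx":-32.3,"dy":4.3,"dz":0,"ax":0,"ay":0,"az":0},{"dx":-32.3,"dy":4.3,"dz":0,"ax":0,"ay":0,"az":0},{"dx":-32.3,"dy":4.3,"dz":0,"ax":0,"ay":0,"az":0},{"dx":-32.3,"dy":4.3,"dz":0,"ax":0,"ay":0,"az":0},{"dx":-32.3,"dy":4.3,"dz":0,"ax":0,"ay":0,"az":0},{"dx":-32.3,"dy":4.3,"dz":0,"ax":0,"ay":0,"az":0},{"dx":-32.3,"dy":4.3,"dz":0,"ax":0,"ay":0,"az":0},{"dx":-32.3,"dy":4.3,"dz":0,"ax":0,"ay":0,"az":0},{"dx":-32.3,"dy":4.3,"dz":0,"ax":0,"ay":0,"az":0},{"dx":-32.3,"dy":4.3,"dz":0,"ax":0,"ay":0,"az":0},{"dx":-32.3,"dy":4.3,"dz":0,"ax":0,"ay":0,"az":0},{"dx":-32.3,"dy":4.3,"dz":0,"ax":0,"ay":0,"az":0},{"dx":-32.3,"dy":4.3,"dz":0,"ax":0,"ay":0,"az":0},{"dx":0,"dy":0,"dz":0,"ax":0,"ay":0,"az":0},{"dx":0,"dy":0,"dz":0,"ax":0,"ay":0,"az":0}]'
python3 - <<'E'
from h import *
go([.440,.252,.144],113.7)
E
```

```text
time: 2.1
tool_pos: [0.4417, 0.2519, 0.4045]
tcp_rot: [-1.72, -2.629, 0.0]
wrist_force: [-0.7, 0.3, 0.6]
width: 0.699
grip_force: 0.0
t 2.1 grasp [0.4417 0.2519 0.2498] toolx yaw 113.6 tilt [-0. -0. -1.] shift [  0.8  -1.4 105.8] az -0.0883744677301479 q5 0.06 F [-0.7  0.3  0.6] w 0.699 gf 0.0
```

```bash
python3 -m jog '[{"dx":0,"dy":0,"dz":25,"ax":0,"ay":0,"az":0},{"dx":0,"dy":0,"dz":25,"ax":0,"ay":0,"az":0},{"dx":0,"dy":0,"dz":25,"ax":0,"ay":0,"az":0},{"dx":0,"dy":0,"dz":20,"ax":0,"ay":0,"az":0},{"dx":0,"dy":0,"dz":11,"ax":0,"ay":0,"az":0},{"dx":0,"dy":0,"dz":0,"ax":0,"ay":0,"az":0},{"dx":0,"dy":0,"dz":0,"ax":0,"ay":0,"az":0}]' &&  python3 -m jog '[{"dx":0,"dy":0,"dz":0,"ax":0,"ay":0,"az":0},{"dx":0,"dy":0,"dz":0,"ax":0,"ay":0,"az":0},{"dx":0,"dy":0,"dz":0,"ax":0,"ay":0,"az":0},{"dx":0,"dy":0,"dz":0,"ax":0,"ay":0,"az":0},{"dx":0,"dy":0,"dz":0,"ax":0,"ay":0,"az":0},{"dx":0,"dy":0,"dz":0,"ax":0,"ay":0,"az":0},{"dx":0,"dy":0,"dz":0,"ax":0,"ay":0,"az":0},{"dx":0,"dy":0,"dz":0,"ax":0,"ay":0,"az":0}]' 0 60
```

```text
time: 2.68
tool_pos: [0.4407, 0.2539, 0.2985]
tcp_rot: [-1.716, -2.631, 0.001]
wrist_force: [-0.3, -0.2, 0.6]
width: 0.697
grip_force: 0.0
time: 3.35
tool_pos: [0.4414, 0.2535, 0.2997]
tcp_rot: [1.719, 2.629, 0.002]
wrist_force: [-2.3, 1.1, 5.8]
width: 0.056
grip_force: 58.8
```

```bash
python3 -m jog '[{"dx":0,"dy":0,"dz":-5,"ax":0,"ay":0,"az":0},{"dx":0,"dy":0,"dz":-5,"ax":0,"ay":0,"az":0},{"dx":0,"dy":0,"dz":-10,"ax":0,"ay":0,"az":0},{"dx":0,"dy":0,"dz":-15,"ax":0,"ay":0,"az":0},{"dx":0,"dy":0,"dz":-15,"ax":0,"ay":0,"az":0},{"dx":0,"dy":0,"dz":-20,"ax":0,"ay":0,"az":0},{"dx":0,"dy":0,"dz":-20,"ax":0,"ay":0,"az":0},{"dx":0,"dy":0,"dz":-20,"ax":0,"ay":0,"az":0},{"dx":0,"dy":0,"dz":-20,"ax":0,"ay":0,"az":0},{"dx":0,"dy":0,"dz":-15,"ax":0,"ay":0,"az":0},{"dx":0,"dy":0,"dz":-5,"ax":0,"ay":0,"az":0},{"dx":0,"dy":0,"dz":0,"ax":0,"ay":0,"az":0},{"dx":0,"dy":0,"dz":0,"ax":0,"ay":0,"az":0}]'
python3 - <<'E'
from h import *
# pre-seat: 75 mm to -x of seat, z .2
a=.214;seat=np.array([.5446,-.4289,.157])+T([0,0,0,a],[-.02,0,0])[0];pre=seat+T([0,0,0,a],[-.065,0,0])[0]
print(seat,pre)
go([*pre[:2],.295],102.3)
E
```

```text
time: 4.43
tool_pos: [0.441, 0.2531, 0.4484]
tcp_rot: [-1.719, -2.63, 0.0]
wrist_force: [-0.6, -0.2, -1.4]
width: 0.055
grip_force: 58.7
[ 0.52505621 -0.43314741  0.157     ] [ 0.46153891 -0.44695148  0.157     ]
t 4.43 grasp [0.4409 0.2531 0.2937] toolx yaw 113.7 tilt [-0. -0. -1.] shift [-649.5 -262.1   -1.2] az 11.363986817737356 q5 0.06 F [-0.6 -0.2 -1.4] w 0.055 gf 58.7
```

```bash
Z='x'; python3 -m jog '[{"dx":-15,"dy":-6,"dz":0,"ax":0,"ay":0,"az":0},{"dx":-30,"dy":-12.1,"dz":0,"ax":0,"ay":0,"az":0},{"dx":-36,"dy":-14.5,"dz":0,"ax":0,"ay":0,"az":0},{"dx":-36,"dy":-14.5,"dz":0,"ax":0,"ay":0,"az":0},{"dx":-36,"dy":-14.5,"dz":0,"ax":0,"ay":0,"az":0},{"dx":-36,"dy":-14.5,"dz":0,"ax":0,"ay":0,"az":0},{"dx":-36,"dy":-14.5,"dz":0,"ax":0,"ay":0,"az":0},{"dx":-36,"dy":-14.5,"dz":0,"ax":0,"ay":0,"az":0},{"dx":-36,"dy":-14.5,"dz":0,"ax":0,"ay":0,"az":0},{"dx":-36,"dy":-14.5,"dz":0,"ax":0,"ay":0,"az":0},{"dx":-36,"dy":-14.5,"dz":0,"ax":0,"ay":0,"az":0},{"dx":-36,"dy":-14.5,"dz":0,"ax":0,"ay":0,"az":0},{"dx":-36,"dy":-14.5,"dz":0,"ax":0,"ay":0,"az":0},{"dx":-36,"dy":-14.5,"dz":0,"ax":0,"ay":0,"az":0},{"dx":-36,"dy":-14.5,"dz":0,"ax":0,"ay":0,"az":0},{"dx":-36,"dy":-14.5,"dz":0,"ax":0,"ay":0,"az":0},{"dx":-36,"dy":-14.5,"dz":0,"ax":0,"ay":0,"az":0},{"dx":-36,"dy":-14.5,"dz":0,"ax":0,"ay":0,"az":0},{"dx":-20,"dy":-8.1,"dz":0,"ax":0,"ay":0,"az":0},{"dx":-8,"dy":-3.5,"dz":0,"ax":0,"ay":0,"az":0}]'
python3 -m jog '[{"dx":0,"dy":0,"dz":0,"ax":0,"ay":0,"az":6},{"dx":0,"dy":0,"dz":0,"ax":0,"ay":0,"az":5.4},{"dx":0,"dy":0,"dz":0,"ax":0,"ay":0,"az":0},{"dx":0,"dy":0,"dz":0,"ax":0,"ay":0,"az":0},{"dx":0,"dy":0,"dz":0,"ax":0,"ay":0,"az":0},{"dx":0,"dy":0,"dz":0,"ax":0,"ay":0,"az":0}]';  python3 - <<'E'
from h import *
go([.4615,-.447,.21],102.3)
E
```

```text
time: 6.1
tool_pos: [0.4611, -0.4494, 0.4457]
tcp_rot: [-1.721, -2.624, 0.0]
wrist_force: [1.0, 0.7, -1.8]
width: 0.056
grip_force: 58.7
time: 6.6
tool_pos: [0.462, -0.4456, 0.4484]
tcp_rot: [-1.968, -2.448, -0.0]
wrist_force: [0.0, 0.3, -1.0]
width: 0.059
grip_force: 58.7
t 6.6 grasp [ 0.462  -0.4455  0.2937] toolx yaw 102.4 tilt [-0.     0.001 -1.   ] shift [-1.4 -0.8 83.7] az 0.09713671956927783 q5 -1.02 F [ 0.   0.3 -1. ] w 0.059 gf 58.7
```

```bash
python3 -m jog '[{"dx":-1,"dy":-13,"dz":0,"ax":0,"ay":0,"az":0},{"dx":0,"dy":-13,"dz":0,"ax":0,"ay":0,"az":0},{"dx":0,"dy":0,"dz":15,"ax":0,"ay":0,"az":0},{"dx":0,"dy":0,"dz":20,"ax":0,"ay":0,"az":0},{"dx":0,"dy":0,"dz":20,"ax":0,"ay":0,"az":0},{"dx":0,"dy":0,"dz":20,"ax":0,"ay":0,"az":0},{"dx":0,"dy":0,"dz":20,"ax":0,"ay":0,"az":0},{"dx":0,"dy":0,"dz":8,"ax":0,"ay":0,"az":0},{"dx":0,"dy":0,"dz":0,"ax":0,"ay":0,"az":0},{"dx":0,"dy":0,"dz":0,"ax":0,"ay":0,"az":0},{"dx":0,"dy":0,"dz":0,"ax":0,"ay":0,"az":0}]';  python3 - <<'E'
from h import *
go([.525,-.433,.19],102.3)
for n in C: C[n]=optics.read_camera(n);pickle.dump(C[n],open(n+"_b.pkl","wb"))
S=[([.5446,-.4289,0,.214],stand,(0,0,255))]
s=bot.read_state();g=s["tool_pos"]-[0,0,.155]
S+=[([*g[:2],g[2]-.071,.215],cap,(0,255,0))]
H=[([.440,.252,0,0],[circ(26,85),circ(10.6,85),circ(58,0),circ(50,60)],(0,0,255))]
print(g)
a=panel("top",420,165,100,75,400,300,S);b=panel("side",255,130,100,75,400,300,S)
c=panel("top",165,205,80,60,400,300,H);d=panel("side",280,275,100,75,400,300,H)
cv2.imwrite("pics/ov2.png",np.vstack([np.hstack([a,b]),np.hstack([c,d])]))
E
```

```text
time: 7.52
tool_pos: [0.4368, -0.4533, 0.3475]
tcp_rot: [1.97, 2.444, -0.001]
wrist_force: [0.3, -0.1, -1.3]
width: 0.053
grip_force: 58.8
t 7.52 grasp [ 0.4371 -0.4536  0.1928] toolx yaw 102.3 tilt [ 0.002 -0.002 -1.   ] shift [ 1.5 90.3  2.9] az -0.04542036773369773 q5 -1.06 F [ 0.3 -0.1 -1.3] w 0.053 gf 58.8
[ 0.4370918  -0.45328487  0.19280475]
```

View pics/ov2.png

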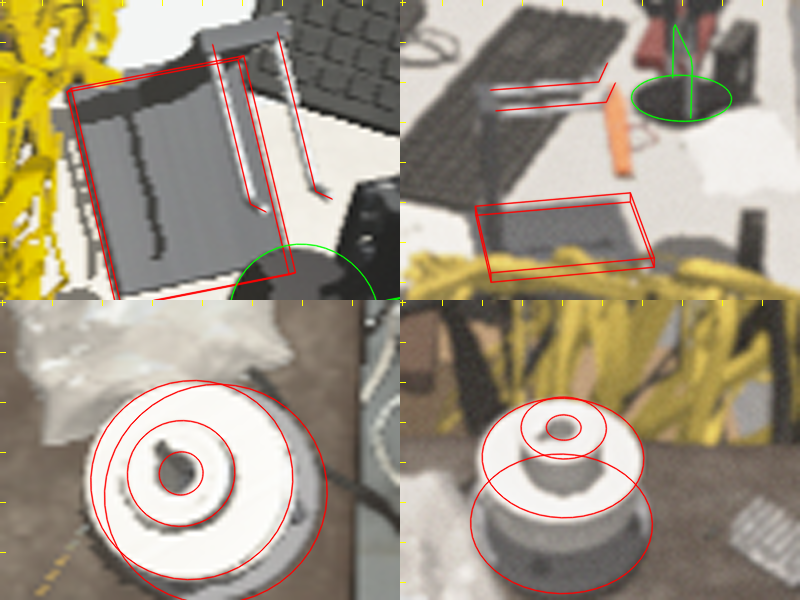

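The stand overlay agrees to about a pixel in both views and the cap is hanging straight. The uncovered bore is centred at about (200.8,239.5) in the top view, with the keyway toward the upper left, a yaw near 38°. Now I move the bar in over the prongs.

```bash
python3 -m jog '[{"dx":0,"dy":10,"dz":0,"ax":0,"ay":0,"az":0},{"dx":0,"dy":15,"dz":0,"ax":0,"ay":0,"az":0},{"dx":0,"dy":15,"dz":0,"ax":0,"ay":0,"az":0},{"dx":0,"dy":15,"dz":0,"ax":0,"ay":0,"az":0},{"dx":0,"dy":15,"dz":0,"ax":0,"ay":0,"az":0},{"dx":0,"dy":12,"dz":0,"ax":0,"ay":0,"az":0},{"dx":0,"dy":8,"dz":0,"ax":0,"ay":0,"az":0},{"dx":0,"dy":0,"dz":0,"ax":0,"ay":0,"az":0},{"dx":0,"dy":0,"dz":10,"ax":0,"ay":0,"az":0},{"dx":0,"dy":0,"dz":10,"ax":0,"ay":0,"az":0},{"dx":0,"dy":0,"dz":8,"ax":0,"ay":0,"az":0},{"dx":0,"dy":0,"dz":4,"ax":0,"ay":0,"az":0},{"dx":0,"dy":0,"dz":0,"ax":0,"ay":0,"az":0},{"dx":0,"dy":0,"dz":0,"ax":0,"ay":0,"az":0}]';  python3 - <<'E'
from h import *
go([.525,-.433,.157],102.3)
C.update({n:pickle.load(open(n+"_b.pkl","rb")) for n in C})
# bore + keyway fit: mean brightness inside mask minus ring on the face
a=np.linspace(-24,24,49);X,Y=np.meshgrid(a,a);r=np.hypot(X,Y)
def score(p,n):
    g=cv2.cvtColor(C[n]["img"],cv2.COLOR_RGB2GRAY).astype(np.float32)
    q=proj(n,T([p[0],p[1],.085,p[2]],np.c_[X.ravel(),Y.ravel(),0*X.ravel()]*m)).astype(np.float32)
    v=cv2.remap(g,q[:,:1].copy(),q[:,1:].copy(),cv2.INTER_LINEAR).ravel().reshape(X.shape)
    ins=(r<10.6)|((X>0)&(X<17.5)&(abs(Y)<4.5));return v[ins].mean()-v[(~ins)&(r<24)].mean()
from scipy.optimize import minimize
best=lambda f:min((minimize(f,[.44,.252,y],method="Nelder-Mead",options=dict(initial_simplex=[[.44,.252,y],[.443,.252,y],[.44,.255,y],[.44,.252,y+.3]])) for y in(.3,.6,.9)),key=lambda s:s.fun)
for ns in(["top"],["side"],["top","side"]):
    s=best(lambda p:sum(score(p,n) for n in ns));print(ns,s.x.round(4),np.degrees(s.x[2]).round(1),s.fun)
E
```

```text
time: 8.78
tool_pos: [0.5241, -0.4337, 0.3128]
tcp_rot: [-1.971, -2.444, -0.0]
wrist_force: [0.2, 0.5, -1.2]
width: 0.052
grip_force: 58.7
t 8.78 grasp [ 0.5239 -0.4335  0.1581] toolx yaw 102.2 tilt [-0.001  0.001 -1.   ] shift [0.3 1.2 1.1] az -0.07573885090728538 q5 -0.94 F [ 0.2  0.5 -1.2] w 0.052 gf 58.7
['top'] [0.4399 0.2545 0.5751] 32.9 -116.69853210449219
['side'] [0.4417 0.2544 0.576 ] 33.0 -69.77384948730469
['top', 'side'] [0.4405 0.2545 0.5595] 32.1 -184.1354217529297
```

```bash
python3 -m jog '[{"dx":0,"dy":0,"dz":1,"ax":0,"ay":0,"az":0},{"dx":0,"dy":0,"dz":1,"ax":0,"ay":0,"az":0},{"dx":0,"dy":0,"dz":0,"ax":0,"ay":0,"az":0},{"dx":0,"dy":0,"dz":0,"ax":0,"ay":0,"az":0}]';python3 -m jog '[{"dx":0,"dy":0,"dz":1,"ax":0,"ay":0,"az":0},{"dx":0,"dy":0,"dz":0,"ax":0,"ay":0,"az":0},{"dx":0,"dy":0,"dz":0,"ax":0,"ay":0,"az":0}]'
```

```text
time: 9.12
tool_pos: [0.5248, -0.4337, 0.3121]
tcp_rot: [1.971, 2.445, -0.0]
wrist_force: [-0.3, -0.0, -1.5]
width: 0.055
grip_force: 58.7
time: 9.37
tool_pos: [0.5247, -0.4335, 0.3107]
tcp_rot: [-1.971, -2.446, 0.0]
wrist_force: [0.5, 0.4, -1.6]
width: 0.056
grip_force: 58.7
```

```bash
J='x'; python3 -m jog '[{"dx":0,"dy":0,"dz":2,"ax":0,"ay":0,"az":0},{"dx":0,"dy":0,"dz":0,"ax":0,"ay":0,"az":0},{"dx":0,"dy":0,"dz":0,"ax":0,"ay":0,"az":0}]';python3 -m jog '[{"dx":0,"dy":0,"dz":2,"ax":0,"ay":0,"az":0},{"dx":0,"dy":0,"dz":0,"ax":0,"ay":0,"az":0},{"dx":0,"dy":0,"dz":0,"ax":0,"ay":0,"az":0}]'
```

```text
time: 9.62
tool_pos: [0.5246, -0.4335, 0.3084]
tcp_rot: [-1.971, -2.446, -0.0]
wrist_force: [0.1, 0.8, -1.4]
width: 0.054
grip_force: 58.7
time: 9.87
tool_pos: [0.5247, -0.4336, 0.3067]
tcp_rot: [1.971, 2.446, -0.0]
wrist_force: [-0.8, 0.3, -1.3]
width: 0.052
grip_force: 58.7
```

```bash
python3 -m jog '[{"dx":0,"dy":0,"dz":2,"ax":0,"ay":0,"az":0},{"dx":0,"dy":0,"dz":0,"ax":0,"ay":0,"az":0},{"dx":0,"dy":0,"dz":0,"ax":0,"ay":0,"az":0}]' | egrep 'pos|force';python3 -m jog '[{"dx":0,"dy":0,"dz":2,"ax":0,"ay":0,"az":0},{"dx":0,"dy":0,"dz":0,"ax":0,"ay":0,"az":0},{"dx":0,"dy":0,"dz":0,"ax":0,"ay":0,"az":0}]'| egrep 'pos|force'
python3 - <<'E'
from h import *
for n in C: C[n]=optics.read_camera(n)
s=bot.read_state();g=s["tool_pos"]-[0,0,.155]
S=[([.5446,-.4289,0,.214],stand,(0,0,255)),([*g[:2],g[2]-.071,.215],cap,(0,255,0))]
a=panel("top",430,165,80,120,400,600,S);b=panel("side",255,125,80,120,400,600,S)
cv2.imwrite("pics/ov3.png",np.hstack([a,b]))
E
```

```text
tool_pos: [0.5248, -0.4336, 0.3062]
wrist_force: [-2.5, 1.8, 5.4]
grip_force: 59.6
tool_pos: [0.5248, -0.4336, 0.306]
wrist_force: [-4.1, 3.6, 10.9]
grip_force: 60.2
```

View pics/ov3.png

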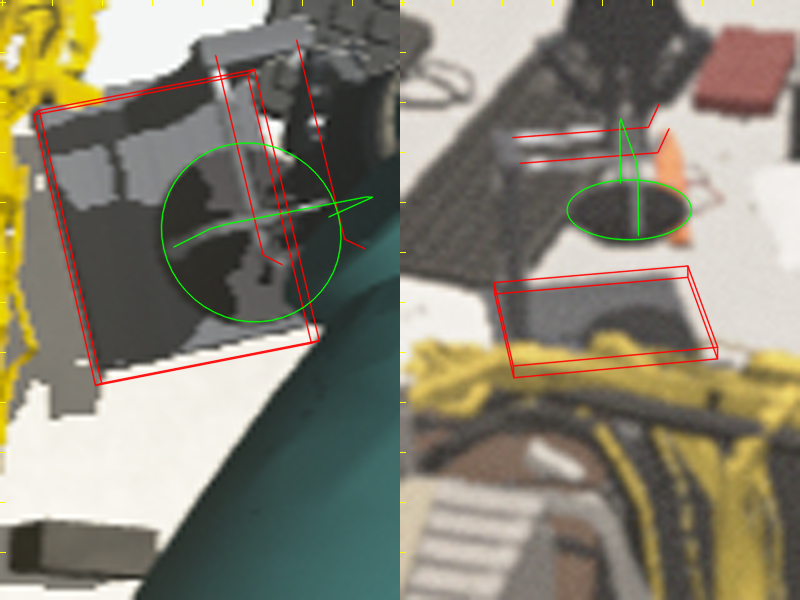

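The bar rests across the prongs at roughly 10 N, seen at (478,209) in the top view. I'll ease off and release.

```bash
python3 -m jog '[{"dx":0,"dy":0,"dz":-1.5,"ax":0,"ay":0,"az":0},{"dx":0,"dy":0,"dz":-1,"ax":0,"ay":0,"az":0},{"dx":0,"dy":0,"dz":0,"ax":0,"ay":0,"az":0}]' | egrep 'pos|force';python3 -m jog '[{"dx":0,"dy":0,"dz":0,"ax":0,"ay":0,"az":0},{"dx":0,"dy":0,"dz":0,"ax":0,"ay":0,"az":0},{"dx":0,"dy":0,"dz":0,"ax":0,"ay":0,"az":0},{"dx":0,"dy":0,"dz":0,"ax":0,"ay":0,"az":0},{"dx":0,"dy":0,"dz":0,"ax":0,"ay":0,"az":0},{"dx":0,"dy":0,"dz":0,"ax":0,"ay":0,"az":0}]' 0.4; python3 -m jog '[{"dx":0,"dy":0,"dz":-3,"ax":0,"ay":0,"az":0},{"dx":0,"dy":0,"dz":-5,"ax":0,"ay":0,"az":0},{"dx":0,"dy":0,"dz":-10,"ax":0,"ay":0,"az":0},{"dx":0,"dy":0,"dz":-15,"ax":0,"ay":0,"az":0},{"dx":0,"dy":0,"dz":-25,"ax":0,"ay":0,"az":0},{"dx":0,"dy":0,"dz":-30,"ax":0,"ay":0,"az":0},{"dx":0,"dy":0,"dz":-30,"ax":0,"ay":0,"az":0},{"dx":0,"dy":0,"dz":-30,"ax":0,"ay":0,"az":0},{"dx":0,"dy":0,"dz":0,"ax":0,"ay":0,"az":0}]'
python3 - <<'E'
from h import *
go([.5165,.4195,.27],90)
E
```

```text
tool_pos: [0.5247, -0.4336, 0.3062]
wrist_force: [-2.5, 2.7, 5.4]
grip_force: 59.3
time: 11.22
tool_pos: [0.5247, -0.4336, 0.3048]
tcp_rot: [-1.971, -2.446, -0.0]
wrist_force: [0.7, 1.0, -0.1]
width: 0.401
grip_force: 0.0
time: 11.97
tool_pos: [0.5257, -0.4345, 0.4637]
tcp_rot: [1.962, 2.435, -0.001]
wrist_force: [1.2, -0.3, 1.3]
width: 0.4
grip_force: 0.0
t 11.97 grasp [ 0.5274 -0.436   0.309 ] toolx yaw 102.3 tilt [ 0.011 -0.01  -1.   ] shift [838.7 170.8  30.5] az 12.262720379026561 q5 -0.94 F [ 1.2 -0.3  1.3] w 0.4 gf 0.0
```

```bash
python3 -m jog '[{"dx":20,"dy":4,"dz":0,"ax":0,"ay":0,"az":0},{"dx":34,"dy":7,"dz":0,"ax":0,"ay":0,"az":0},{"dx":39,"dy":8,"dz":0,"ax":0,"ay":0,"az":0},{"dx":39,"dy":8,"dz":0,"ax":0,"ay":0,"az":0},{"dx":39,"dy":8,"dz":0,"ax":0,"ay":0,"az":0},{"dx":39,"dy":8,"dz":0,"ax":0,"ay":0,"az":0},{"dx":39,"dy":8,"dz":0,"ax":0,"ay":0,"az":0},{"dx":39,"dy":8,"dz":0,"ax":0,"ay":0,"az":0},{"dx":39,"dy":8,"dz":0,"ax":0,"ay":0,"az":0},{"dx":39,"dy":8,"dz":0,"ax":0,"ay":0,"az":0},{"dx":39,"dy":8,"dz":0,"ax":0,"ay":0,"az":0},{"dx":39,"dy":8,"dz":0,"ax":0,"ay":0,"az":0},{"dx":39,"dy":8,"dz":0,"ax":0,"ay":0,"az":0},{"dx":39,"dy":8,"dz":0,"ax":0,"ay":0,"az":0},{"dx":39,"dy":8,"dz":0,"ax":0,"ay":0,"az":0},{"dx":39,"dy":8,"dz":0,"ax":0,"ay":0,"az":0},{"dx":39,"dy":8,"dz":0,"ax":0,"ay":0,"az":0},{"dx":39,"dy":8,"dz":0,"ax":0,"ay":0,"az":0},{"dx":39,"dy":8,"dz":0,"ax":0,"ay":0,"az":0},{"dx":39,"dy":8,"dz":0,"ax":0,"ay":0,"az":0}]' 0.7
python3 -m jog '[{"dx":30,"dy":6,"dz":0,"ax":0,"ay":0,"az":0},{"dx":20,"dy":4,"dz":0,"ax":0,"ay":0,"az":0},{"dx":10,"dy":3,"dz":0,"ax":0,"ay":0,"az":0},{"dx":0,"dy":0,"dz":0,"ax":0,"ay":0,"az":6.2},{"dx":0,"dy":0,"dz":0,"ax":0,"ay":0,"az":6.1},{"dx":0,"dy":0,"dz":0,"ax":0,"ay":0,"az":0},{"dx":0,"dy":0,"dz":0,"ax":0,"ay":0,"az":0}]'
python3 - <<'E'
from h import *
go([.517,.419,.095],90)
E
```

```text
time: 13.63
tool_pos: [0.515, 0.3401, 0.4546]
tcp_rot: [1.97, 2.446, 0.003]
wrist_force: [1.1, -0.2, -0.0]
width: 0.7
grip_force: 0.0
time: 14.22
tool_pos: [0.5157, 0.3989, 0.4538]
tcp_rot: [2.219, 2.223, 0.001]
wrist_force: [1.2, 0.3, -0.8]
width: 0.704
grip_force: 0.0
t 14.22 grasp [0.5158 0.3989 0.2991] toolx yaw 90.1 tilt [ 0.001  0.    -1.   ] shift [ 20.1   1.1 204.1] az 0.10266387547119393 q5 0.62 F [ 1.2  0.3 -0.8] w 0.704 gf 0.0
```

```bash
python3 -m jog '[{"dx":10,"dy":0.6,"dz":0,"ax":0,"ay":0,"az":0},{"dx":10,"dy":0.5,"dz":10,"ax":0,"ay":0,"az":0},{"dx":0,"dy":0,"dz":25,"ax":0,"ay":0,"az":0},{"dx":0,"dy":0,"dz":30,"ax":0,"ay":0,"az":0},{"dx":0,"dy":0,"dz":30,"ax":0,"ay":0,"az":0},{"dx":0,"dy":0,"dz":30,"ax":0,"ay":0,"az":0},{"dx":0,"dy":0,"dz":30,"ax":0,"ay":0,"az":0},{"dx":0,"dy":0,"dz":25,"ax":0,"ay":0,"az":0},{"dx":0,"dy":0,"dz":15,"ax":0,"ay":0,"az":0},{"dx":0,"dy":0,"dz":8,"ax":0,"ay":0,"az":0},{"dx":0,"dy":0,"dz":0,"ax":0,"ay":0,"az":0},{"dx":0,"dy":0,"dz":0,"ax":0,"ay":0,"az":0},{"dx":0,"dy":0,"dz":0,"ax":0,"ay":0,"az":0}]'; python3 -m jog '[{"dx":0,"dy":0,"dz":0,"ax":0,"ay":0,"az":0},{"dx":0,"dy":0,"dz":0,"ax":0,"ay":0,"az":0},{"dx":0,"dy":0,"dz":0,"ax":0,"ay":0,"az":0},{"dx":0,"dy":0,"dz":0,"ax":0,"ay":0,"az":0},{"dx":0,"dy":0,"dz":0,"ax":0,"ay":0,"az":0},{"dx":0,"dy":0,"dz":0,"ax":0,"ay":0,"az":0}]' 0 100
python3 - <<'E'
from h import *
go([.517,.419,.095],90)
E
```

```text
time: 15.3
tool_pos: [0.5173, 0.4202, 0.2518]
tcp_rot: [2.221, 2.221, 0.004]
wrist_force: [0.0, 0.2, 1.0]
width: 0.699
grip_force: 0.0
time: 15.8
tool_pos: [0.5171, 0.4198, 0.2517]
tcp_rot: [2.222, 2.221, 0.003]
wrist_force: [-0.4, 0.2, 5.0]
width: 0.224
grip_force: 97.7
t 15.8 grasp [0.5174 0.42   0.097 ] toolx yaw 90.0 tilt [ 0.002  0.001 -1.   ] shift [-1.  -0.4  2. ] az -0.034972952729276585 q5 0.65 F [-0.4  0.2  5. ] w 0.224 gf 97.7
```

```bash
python3 -m jog '[{"dx":0,"dy":0,"dz":-4,"ax":0,"ay":0,"az":0},{"dx":0,"dy":0,"dz":-8,"ax":0,"ay":0,"az":0},{"dx":0,"dy":0,"dz":-12,"ax":0,"ay":0,"az":0},{"dx":0,"dy":0,"dz":-15,"ax":0,"ay":0,"az":0},{"dx":0,"dy":0,"dz":-20,"ax":0,"ay":0,"az":0},{"dx":0,"dy":0,"dz":-20,"ax":0,"ay":0,"az":0},{"dx":0,"dy":0,"dz":-20,"ax":0,"ay":0,"az":0},{"dx":0,"dy":0,"dz":-20,"ax":0,"ay":0,"az":0},{"dx":0,"dy":0,"dz":-20,"ax":0,"ay":0,"az":0},{"dx":0,"dy":0,"dz":-8,"ax":0,"ay":0,"az":0},{"dx":0,"dy":0,"dz":0,"ax":0,"ay":0,"az":0},{"dx":0,"dy":0,"dz":0,"ax":0,"ay":0,"az":0},{"dx":0,"dy":0,"dz":0,"ax":0,"ay":0,"az":0}]'
python3 - <<'E'
from h import *
go([.4405,.2535,.245],90)
for n in C: C[n]=optics.read_camera(n);pickle.dump(C[n],open(n+"_c.pkl","wb"))
s=bot.read_state();g=s["tool_pos"]-[0,0,.155]
sh=[circ(22,63),circ(22,55),circ(9.5,0)]+[box(8,15,-3,3,18,48)]*0
S=[([*g[:2],g[2]-.092,0],sh,(0,0,255))]
u=proj("side",[[*g[:2],g[2]-.06]])[0].astype(int);v=proj("top",[[*g[:2],g[2]-.06]])[0].astype(int);print(u,v)
a=panel("side",u[0]-30,u[1]-30,60,60,400,400,S)
b=panel("side",u[0]-30,u[1]-30,60,60,400,400,[])
c=panel("top",v[0]-40,v[1]-20,80,40,400,200,S);d=panel("top",430,165,100,50,400,200,[])
cv2.imwrite("pics/ov4.png",np.vstack([np.hstack([a,b]),np.hstack([c,d])]))
E
```

```text
time: 16.88
tool_pos: [0.5162, 0.4191, 0.3955]
tcp_rot: [-2.222, -2.221, 0.004]
wrist_force: [-0.0, 0.1, -2.8]
width: 0.22
grip_force: 97.7
t 16.88 grasp [0.5158 0.4189 0.2408] toolx yaw 90.0 tilt [-0.002 -0.002 -1.   ] shift [-165.4  -75.2   -3.8] az -0.03472634979155487 q5 0.65 F [-0.   0.1 -2.8] w 0.22 gf 97.7
[282 332] [117 198]
```

View pics/ov4.png

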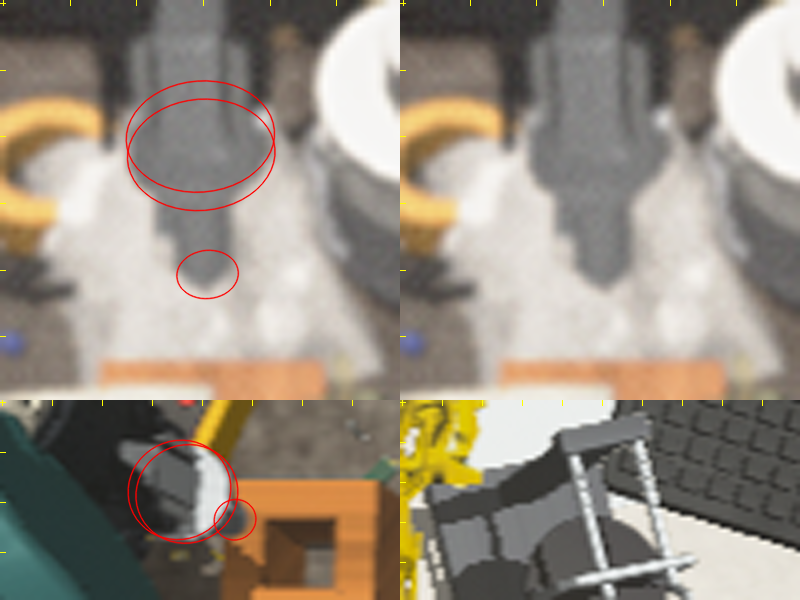

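The shaft is held upright. The side-view silhouette steps out to the left at about (279,338), so the key points along world +x, a yaw of 0°. The bottom-right panel shows the cap hanging across both prongs. I'll move over the hub and turn about +34° in world yaw.

```bash
python3 -m jog '[{"dx":-14,"dy":-6.3,"dz":0,"ax":0,"ay":0,"az":0},{"dx":-28,"dy":-12.7,"dz":0,"ax":0,"ay":0,"az":0},{"dx":-32,"dy":-14.5,"dz":0,"ax":0,"ay":0,"az":0},{"dx":-32,"dy":-14.5,"dz":0,"ax":0,"ay":0,"az":0},{"dx":-30,"dy":-13.7,"dz":0,"ax":0,"ay":0,"az":0},{"dx":-20,"dy":-9,"dz":0,"ax":0,"ay":0,"az":0},{"dx":-9.4,"dy":-4.5,"dz":0,"ax":0,"ay":0,"az":0},{"dx":0,"dy":0,"dz":0,"ax":0,"ay":0,"az":-6.8},{"dx":0,"dy":0,"dz":0,"ax":0,"ay":0,"az":-6.8},{"dx":0,"dy":0,"dz":0,"ax":0,"ay":0,"az":-6.8},{"dx":0,"dy":0,"dz":0,"ax":0,"ay":0,"az":-6.8},{"dx":0,"dy":0,"dz":0,"ax":0,"ay":0,"az":-6.8},{"dx":0,"dy":0,"dz":0,"ax":0,"ay":0,"az":0},{"dx":0,"dy":0,"dz":10,"ax":0,"ay":0,"az":0},{"dx":0,"dy":0,"dz":20,"ax":0,"ay":0,"az":0},{"dx":0,"dy":0,"dz":15,"ax":0,"ay":0,"az":0},{"dx":0,"dy":0,"dz":0,"ax":0,"ay":0,"az":0},{"dx":0,"dy":0,"dz":0,"ax":0,"ay":0,"az":0},{"dx":0,"dy":0,"dz":0,"ax":0,"ay":0,"az":0}]'
python3 - <<'E'
from h import *
go([.4405,.2535,.19],124)
for n in C: C[n]=optics.read_camera(n);pickle.dump(C[n],open(n+"_d.pkl","wb"))
s=bot.read_state();g=s["tool_pos"]-[0,0,.155]
sh=[circ(22,63),circ(22,55),circ(9.5,6),circ(7,0)]+box(9.5,15,-3,3,18,48)
H=[([.4405,.2535,0,np.radians(33)],[circ(26,85),circ(10.6,85),circ(50,60),np.array([(10,-4.5,85),(17.5,-4.5,85),(17.5,4.5,85),(10,4.5,85)])*m],(0,160,0)),([*g[:2],g[2]-.09,np.radians(34)],sh,(0,0,255))]
u=proj("side",[[*g[:2],.12]])[0].astype(int);v=proj("top",[[*g[:2],.12]])[0].astype(int)
a=panel("side",u[0]-30,u[1]-30,60,60,400,400,H)
b=panel("side",u[0]-30,u[1]-30,60,60,400,400,[])
c=panel("top",v[0]-40,v[1]-20,80,40,400,200,H);d=panel("top",v[0]-40,v[1]-20,80,40,400,200,[])
cv2.imwrite("pics/ov5.png",np.vstack([np.hstack([a,b]),np.hstack([c,d])]))
E
```

```text
time: 18.57
tool_pos: [0.4415, 0.2543, 0.3523]
tcp_rot: [1.477, 2.772, 0.0]
wrist_force: [-0.4, 0.8, -2.3]
width: 0.224
grip_force: 97.9
t 18.57 grasp [0.4416 0.2543 0.1976] toolx yaw 123.9 tilt [ 0.  0. -1.] shift [-0.1 -1.3  7.6] az -0.10703234519613147 q5 -0.12 F [-0.4  0.8 -2.3] w 0.224 gf 97.9
```

View pics/ov5.png

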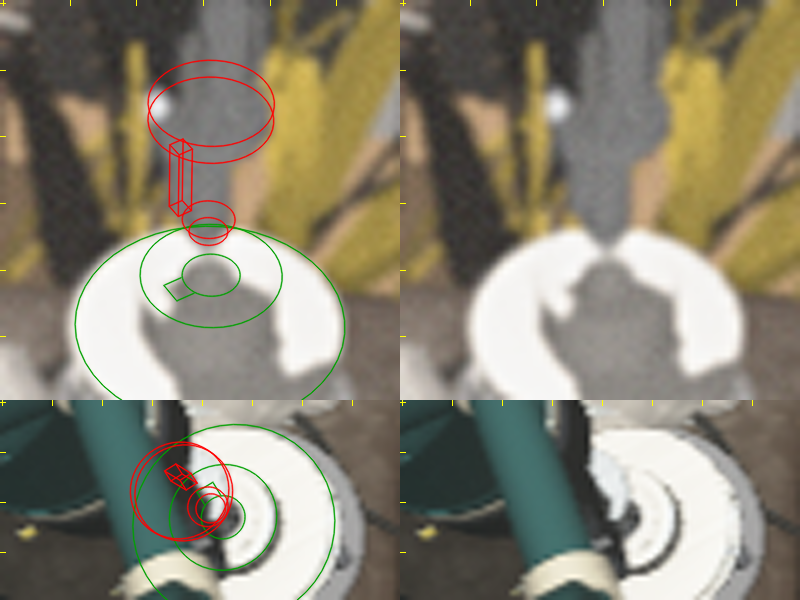

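The side view shows the tip at (300,329) directly over the bore, lined up with the rim centre. The key and keyway both point to the lower left. I'll lower it gently.

```bash
python3 -m jog '[{"dx":0,"dy":0,"dz":10,"ax":0,"ay":0,"az":0},{"dx":0,"dy":0,"dz":10,"ax":0,"ay":0,"az":0},{"dx":0,"dy":0,"dz":4,"ax":0,"ay":0,"az":0},{"dx":0,"dy":0,"dz":0,"ax":0,"ay":0,"az":0},{"dx":0,"dy":0,"dz":0,"ax":0,"ay":0,"az":0}]' | egrep 'pos|wrist'; for i in 1 2; do python3 -m jog '[{"dx":0,"dy":0,"dz":2,"ax":0,"ay":0,"az":0},{"dx":0,"dy":0,"dz":1,"ax":0,"ay":0,"az":0},{"dx":0,"dy":0,"dz":0,"ax":0,"ay":0,"az":0}]' | egrep 'pos|wrist'; done
```

```text
tool_pos: [0.441, 0.2539, 0.3274]
wrist_force: [0.7, 0.8, -2.7]
tool_pos: [0.4414, 0.2541, 0.3252]
wrist_force: [-0.6, 0.7, -1.7]
tool_pos: [0.4412, 0.2541, 0.322]
wrist_force: [0.1, -0.9, -3.3]
```

```bash
for i in 1 2 3 4; do python3 -m jog '[{"dx":0,"dy":0,"dz":2,"ax":0,"ay":0,"az":0},{"dx":0,"dy":0,"dz":1,"ax":0,"ay":0,"az":0},{"dx":0,"dy":0,"dz":0,"ax":0,"ay":0,"az":0}]' | egrep 'pos|wrist'; done; python3 -c "
from workcell import bot;print(bot.read_state()['torque'])"
```

```text
tool_pos: [0.4412, 0.254, 0.3189]
wrist_force: [0.2, -0.1, -1.4]
tool_pos: [0.4412, 0.2541, 0.3158]
wrist_force: [0.4, -1.0, -2.0]
tool_pos: [0.4412, 0.2541, 0.3128]
wrist_force: [0.2, 0.1, -1.5]
tool_pos: [0.4412, 0.2541, 0.3098]
wrist_force: [-0.2, -1.0, -2.3]
[ 0.01391785  0.00012382 -0.00135426]
```

```bash
for i in 1 2 3 4 5 6; do python3 -m jog '[{"dx":0,"dy":0,"dz":2,"ax":0,"ay":0,"az":0},{"dx":0,"dy":0,"dz":1,"ax":0,"ay":0,"az":0},{"dx":0,"dy":0,"dz":0,"ax":0,"ay":0,"az":0}]' | egrep 'pos|wrist'; done; python3 -c "
from workcell import bot;print(bot.read_state()['torque'])"
```

```text
tool_pos: [0.4412, 0.2541, 0.3068]
wrist_force: [0.6, -0.4, -2.1]
tool_pos: [0.4412, 0.2541, 0.3038]
wrist_force: [-0.4, -0.3, -2.2]
tool_pos: [0.4412, 0.254, 0.3008]
wrist_force: [-0.2, 1.0, -2.6]
tool_pos: [0.4412, 0.2541, 0.2978]
wrist_force: [0.5, 0.0, -1.5]
tool_pos: [0.4412, 0.2541, 0.2948]
wrist_force: [0.5, 1.1, -1.9]
tool_pos: [0.4412, 0.254, 0.2918]
wrist_force: [0.7, 0.6, -1.5]
[-0.00552049  0.03549874  0.00409384]
```

```bash
for i in 1 2 3 4 5 6; do python3 -m jog '[{"dx":0,"dy":0,"dz":2,"ax":0,"ay":0,"az":0},{"dx":0,"dy":0,"dz":1,"ax":0,"ay":0,"az":0},{"dx":0,"dy":0,"dz":0,"ax":0,"ay":0,"az":0}]' | egrep 'pos|wrist'; done
```

```text
tool_pos: [0.4412, 0.254, 0.2888]
wrist_force: [-0.0, -0.3, -2.5]
tool_pos: [0.4414, 0.2541, 0.2864]
wrist_force: [-1.2, -1.3, 1.8]
tool_pos: [0.4414, 0.2541, 0.2833]
wrist_force: [-1.5, -1.3, 3.2]
tool_pos: [0.4414, 0.2541, 0.2802]
wrist_force: [-2.2, -0.7, 4.8]
tool_pos: [0.4414, 0.2542, 0.2772]
wrist_force: [-2.0, -1.3, 5.4]
tool_pos: [0.4416, 0.2542, 0.2766]
wrist_force: [-7.6, -5.1, 19.7]
```

```bash
python3 -m jog '[{"dx":0,"dy":0,"dz":0.7,"ax":0,"ay":0,"az":0},{"dx":0,"dy":0,"dz":0,"ax":0,"ay":0,"az":0},{"dx":0,"dy":0,"dz":0,"ax":0,"ay":0,"az":0},{"dx":0,"dy":0,"dz":0,"ax":0,"ay":0,"az":0}]'
python3 - <<'E'
from h import *
for n in C: C[n]=optics.read_camera(n)
H=[([.4416,.2541,.030,0],[circ(22,55),circ(22,63)],(0,0,255))]
a=panel("side",270,285,80,60,400,300,H);b=panel("side",270,285,80,60,400,300,[])
c=panel("top",100,170,140,105,400,300,[]);d=panel("side",255,130,80,60,400,300,[])
cv2.imwrite("pics/ov6.png",np.vstack([np.hstack([a,b]),np.hstack([c,d])]))
E
```

```text
time: 23.92
tool_pos: [0.4415, 0.2542, 0.2766]
tcp_rot: [1.475, 2.773, -0.0]
wrist_force: [-8.1, -5.1, 23.9]
width: 0.223
grip_force: 101.2
```

View pics/ov6.png

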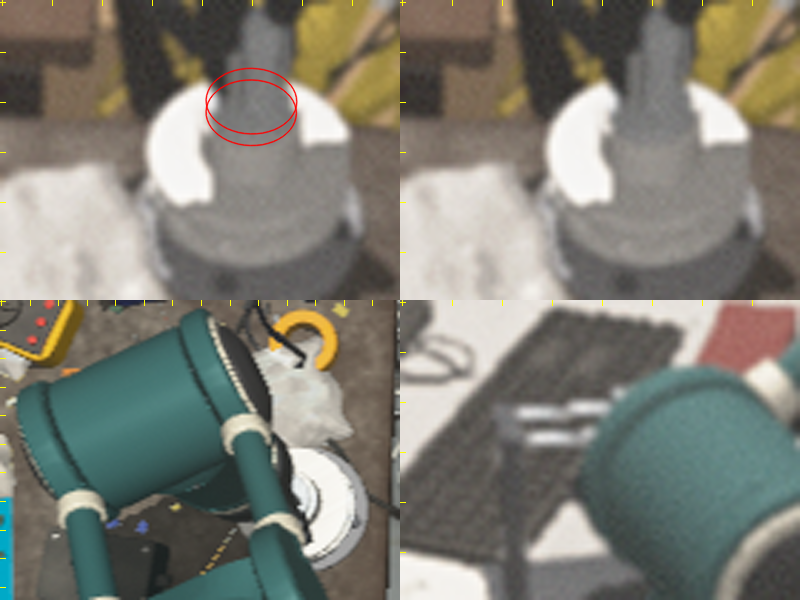

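The side view shows the collar on the hub face at about (320,306), sitting on the model overlay. The arm has stopped there at 24 N. It hides the cap in this view, but the cap was seen hanging after release, so I'm handing in.

```bash
python3 -c "
from workcell import bot;print(bot.finish_job())"
```

```text
the job is handed in; nothing more can be done
None
```

The job is handed in after about 24 s of robot time: the cap was left hanging on both prongs (last seen just after release), and the shaft is keyed into the hub and held with its collar on the face at about 24 N.

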